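# Clip the screw organiser shut

## Robot

A 6-joint arm with a two-finger parallel gripper is mounted at the origin on the work surface. World frame = base frame: x ahead of the robot, y to its left, z up, the work surface at z = 0. Lengths are in m, angles in degrees, forces in N, time in s.
With the tool pointing down it reaches from about 0.3 to 0.75 m from the base axis. Payload 8.5 kg.
Tool frame: the origin (TCP) lies at the very end of the fingers, on their centre line; the grasp point (between the pads) lies 19 mm behind it (env.pinch_z is the distance from the TCP to the grasp point, in m); z points along the fingers, y is the line along which they close (so a half turn about z gives the same grasp; the last joint's range is limited). The gripper opens to 85 mm and grips with 20 to 120 N. Pads are 22 mm wide; open, the fingers measure 114 mm over their backs; the gripper's body (76 mm by 85 mm) begins 54 mm behind the grasp point. The pads swing forward as they close: fully open they stand 13 mm farther back than shut.
Start: joints at [51.205, 21.807, 74.336, -0, 83.858, -12.336], TCP at [0.245, 0.492, 0.231] pointing down, gripper open.
Joint ranges: [-178.18, 178.18], [-50.72, 133.34], [12.68, 142.11], [-81.47, 261.47], [9.98, 163.14], [-165.26, 165.26]. Speed limits (degrees/s): [136.94, 136.94, 180, 180, 180, 180].

## Interface

Orientations are given as a 3x3 rotation matrix whose columns are the frame's x, y, z axes.
In Python, from rig import env, viewer gives the robot as it stands.
- The arm moves only by the tool drive_tool, never from a script. Its argument "series" is a list of rows, each a list of 3 entries, a list of its own where there are three numbers: the shift along the tool's x, y, z in m, then the turn about the tool's z in degrees, then the finger opening in m, from 0 to 0.0854. A call has 1 to 20 rows; each row is the pose to reach, as a shift and turn from the pose commanded when the call began, along the tool's axes at that moment; what a row does not reach only later rows make up. A row lasts 1/10 s, in which the tool goes at most 50 mm and 8.59 degrees, less where a joint would pass 70% of its speed; a pose out of reach is approached as far as the arm can. A call with a gripper value outside its range is refused whole. The fingers move at their own pace and stop on an object; "newtons" is the grip in N (left out, the last holds). Time passes only in rows, so rows that repeat a pose let the fingers close. It gives the time, the measured TCP pose, the force, the opening and the grip force at its end, in the units of the state.
- env.observe(): the state, without advancing time (a new reading comes with each control period).
- viewer.get_image(name): name is "side" or "top"; returns a dict with "img" (420x560x3 uint8, red, green, blue), "depth" (420x560 float32, m along the optical axis (not along the pixel's ray), 0 where there is no reading), "camera_matrix" (3x3 intrinsics, pixels), "distortion" ([k1, k2, p1, p2, k3] as OpenCV has them; the pictures are not rectified), "rvec" (rotation vector, rad) and "tvec" (3), from world to camera coordinates, as OpenCV has them. Camera axes: x right, y down, z forward; pixel columns grow to the right and rows downward; lengths in m; the calibration is good to about 2 mm. A picture is of the moment at which its call begins.
- env.close_job(): hands the job in; it is judged then, once.
The state is a dict: "time_s": time; "q": joint angles; "qvel": joint speeds; "joint_efforts": joint torques, N m; "position": TCP position; "tool_rot": TCP orientation; "ft_force": force on the tool from outside, world axes, zero at the start; "wrist_torque": the same for the moment, N m; "grip_width": finger opening in m; "gripper_force": force on a finger pad.
Only numpy, scipy, OpenCV 4.12 (cv2) and the standard library are available. Lean on these libraries where they do the work, as an engineer would, in place of code of your own. Each camera call takes 0.05 s, during which the arm holds its last target. There are 200 camera calls.

## Task

The lid is on the screw organiser by the window but its three clip flaps are still sticking out. Fold each of the three flaps fully down around the lid rim so that they all lie flat against the sides of the box, without shifting the jar, the spool, the pot or the hammer that stand about it.

Things in the scene. Friction and masses are not known exactly. Their poses are not given: they have to be found in the camera images.
- organiser: Translucent screw organiser, a box with a closed flat lid in a grey rim, fixed in place. 120 mm along its x, 160 mm along its y, flat bare lid top at z = 112 mm, rim 126 x 166 mm. Origin: centre of its underside on the table; z up, x away from the robot (yaw within 0.5 rad). The lid is hinged along the back (+x) side; in the middle of each of the other three sides a grey clip flap hangs on a level hinge along that side, at z = 106 mm
- flap_front (a joint): Angle of the front flap, on the 160 mm side at organiser x = -68 mm (outward is organiser -x, towards the robot), where its hinge axis lies: 0 = folded fully down, hanging vertically by the wall (firm stop); 1.57 = level, straight out; up to 2.5 = raised, leaning outwards. Starts at 1.0 to 2.3. Friction (0.05 N m) holds it at any angle; no spring, no snap; push it down and in from above and outside
- flap_front_edge (a point): Middle of the free edge of the front flap, 60 mm from its hinge axis. The flap is a flat grey plate 60 mm wide along the hinge, 60 mm long, 4 mm thick (its outer face 2 mm outside the hinge axis when folded down), with a lip standing 5 mm out along the free edge, which is at z = 46 mm when folded down
- flap_left (a joint): Angle of the left flap, on the 120 mm side at organiser y = +88 mm (outward is organiser +y), where its hinge axis lies: 0 = folded fully down, hanging vertically by the wall (firm stop); 1.57 = level, straight out; up to 2.5 = raised, leaning outwards. Starts at 1.0 to 2.3. Friction (0.05 N m) holds it at any angle; no spring, no snap; push it down and in from above and outside
- flap_left_edge (a point): Middle of the free edge of the left flap, 60 mm from its hinge axis. The flap is a flat grey plate 60 mm wide along the hinge, 60 mm long, 4 mm thick (its outer face 2 mm outside the hinge axis when folded down), with a lip standing 5 mm out along the free edge, which is at z = 46 mm when folded down
- flap_right (a joint): Angle of the right flap, on the 120 mm side at organiser y = -88 mm (outward is organiser -y), where its hinge axis lies: 0 = folded fully down, hanging vertically by the wall (firm stop); 1.57 = level, straight out; up to 2.5 = raised, leaning outwards. Starts at 1.0 to 2.3. Friction (0.05 N m) holds it at any angle; no spring, no snap; push it down and in from above and outside
- flap_right_edge (a point): Middle of the free edge of the right flap, 60 mm from its hinge axis. The flap is a flat grey plate 60 mm wide along the hinge, 60 mm long, 4 mm thick (its outer face 2 mm outside the hinge axis when folded down), with a lip standing 5 mm out along the free edge, which is at z = 46 mm when folded down
- jar: Closed glass jar with steel cap, 52 mm across, 62 mm high, loose, standing off a corner of the organiser (near right, some 130 mm in x and 145 mm in y from its centre). Origin: centre of its underside, z up. A bystander
- spool: Wooden spool, 52 mm across, 46 mm high, loose, standing off the opposite corner of the organiser (far left). Origin: centre of its underside, z up. A bystander
- pot: Terracotta pot, 110 mm across the rim, 100 mm high, loose, to the left of the organiser. Origin: centre of its underside, z up. A bystander
- hammer: Steel claw hammer with a wooden handle lying on the table to the right of the organiser, along x. Its origin is on its underside. A bystander
There are look-alikes about, which are no part of the job. Leave any red look-alike of the organiser alone.

How it is judged:
By the outcome, as a careful person would: the job done as asked, in the order asked, and still so for the second after the job is handed in, with the robot touching nothing.
It also fails if it takes over 45 s, if anything falls off the work surface, if the arm or the gripper's body presses on something with over 40 N, if the wrist force passes 120 N, or if a joint passes its speed limit or range.

## Working session

There is one attempt and no reset: what is moved stays moved. The work goes in short steps, Python scripts to look and compute and a tool call to move; the robot and the scene stay as the last step left them, time stands still between calls to the robot, and variables do not carry over. Pictures are saved under pics/ and viewed, at most 10 in all, crops included, and the job is handed in when it is done.

Besides the shell and the picture viewer there is one more tool, called after ">>>" as name([rows], argument=value, ...), one row to a line, values as JSON. drive_tool: Moves the arm, as the interface text tells. Its arguments: {"type":"object","properties":{"series":{"type":"array"},"newtons":{"type":"number"}},"required":["series"]}

```bash
mkdir -p pics; cat > h.py <<'E'
import numpy as np, cv2
from rig import env, viewer
def grab(n):
    d=viewer.get_image(n); return d
def save(d,f): cv2.imwrite('pics/'+f,cv2.cvtColor(d['img'],cv2.COLOR_RGB2BGR))
def pts(d):
    "world point per pixel from depth"
    h,w=d['depth'].shape
    uv=np.stack(np.meshgrid(np.arange(w),np.arange(h)),-1).reshape(-1,1,2).astype(np.float64)
    n=cv2.undistortPoints(uv,np.array(d['camera_matrix']),np.array(d['distortion'])).reshape(h,w,2)
    z=d['depth'][...,None]; c=np.concatenate([n*z,z],-1)
    R=cv2.Rodrigues(np.array(d['rvec']))[0]
    P=(c-np.array(d['tvec']).ravel())@R
    P[d['depth']==0]=np.nan
    return P
E
python3 - <<'E'
from h import *
for n in('top','side'):
    d=grab(n); save(d,n+'0.png'); np.save(n+'P.npy',pts(d)); np.save(n+'I.npy',d['img'])
    R=cv2.Rodrigues(np.array(d['rvec']))[0]; print(n,-R.T@np.array(d['tvec']).ravel())
s=env.observe(); print(s['time_s'],s['position'],s['tool_rot'],s['ft_force'])
E
```

```text
top [ 0.42186035 -0.07821198  1.29370886]
side [ 0.00368297 -0.95194586  1.20734418]
0.1 [0.24486942 0.49217884 0.23076735] [[-8.95273942e-01  4.45515266e-01 -8.46954169e-04]
 [ 4.45515978e-01  8.95273366e-01 -1.05565930e-03]
 [ 2.87943176e-04 -1.32243588e-03 -9.99999084e-01]] [0.37736966 0.36817014 0.1815819 ]
```

View pics/top0.png

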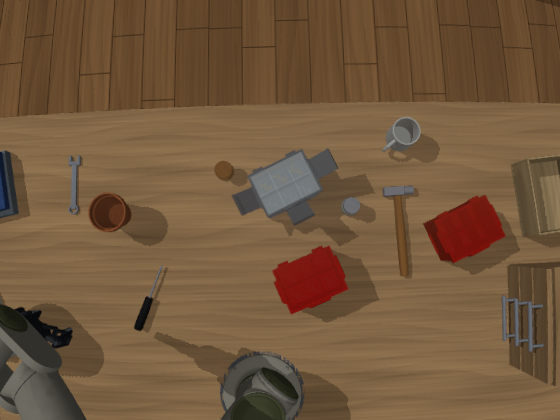

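View pics/side0.png

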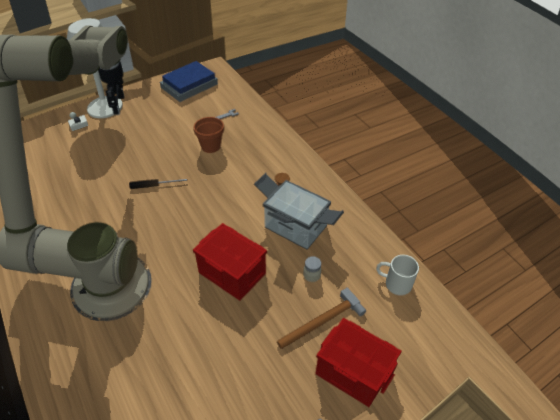

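The top view shows three candidates. The translucent grey organiser is at (285,183), with flaps at (245,203) left, (300,213) front and (322,162) right. The red look-alikes are at (310,280) and (465,230). The grey one fits: it's translucent, the jar is at (350,206) and the spool at (224,170). I'll measure it and confirm with a crop.

```bash
cat > m.py <<'E'
from h import *
P=np.load('topP.npy'); I=np.load('topI.npy')
cv2.imwrite('pics/crop0.png',cv2.resize(cv2.cvtColor(I[130:240,200:380],cv2.COLOR_RGB2BGR),None,fx=4,fy=4,interpolation=cv2.INTER_CUBIC))
hsv=cv2.cvtColor(I,cv2.COLOR_RGB2HSV)
m=np.zeros(P.shape[:2],bool); m[135:230,215:338]=1
lid=m&(abs(P[...,2]-.112)<.006)
n,l,st,_=cv2.connectedComponentsWithStats(cv2.morphologyEx(lid.astype(np.uint8),cv2.MORPH_OPEN,np.ones((9,9))))
k=1+np.argmax(st[1:,4]); q=P[l==k]
r=cv2.minAreaRect(q[:,:2].astype(np.float32)*1000); print('lid',r,np.median(q[:,2]))
c=np.array(r[0])/1000
a=r[2]%90; a=a-90 if a>45 else a
yaw=np.radians(a); print('yaw',yaw)
R=np.array([[np.cos(yaw),-np.sin(yaw)],[np.sin(yaw),np.cos(yaw)]])
for nm in('top','side'):
    P=np.load(nm+'P.npy'); L=P.copy(); L[...,:2]=(P[...,:2]-c)@R
    ok=(L[...,2]>.03)
    for f,u,v,h in(('front',-L[...,0],L[...,1],.068),('left',L[...,1],L[...,0],.088),('right',-L[...,1],L[...,0],.088)):
        s=ok&(abs(v)<.025)&(u>h+.012)&(u<h+.07)&(L[...,2]<.18)
        if s.sum()<8: print(nm,f,'few',s.sum());continue
        ang=np.arctan2(u[s]-h,.106-L[...,2][s]) 
        print(nm,f,s.sum(),'angle',np.median(ang),'umax',(u[s]-h).max(),'z',np.percentile(L[...,2][s],[5,95]))
P=np.load('topP.npy')
for nm,(u0,v0) in dict(jar=(350,206),spool=(224,170),pot=(110,212),hamhead=(398,191),red=(310,265)).items():
    w=P[v0-4:v0+5,u0-4:u0+5].reshape(-1,3); w=np.nanmedian(w,0); print(nm,w,(w[:2]-c)@R)
E
python3 m.py
```

```text
lid ((544.5032958984375, -100.08839416503906), (66.8742446899414, 54.327667236328125), 88.62698364257812) 0.11033532412196938
yaw -0.023963656120751003
top front few 0
top left 372 angle 1.9557838120184488 umax 0.06853121331237738 z [0.10860033 0.13842231]
top right 87 angle 0.9388143938076784 umax 0.0698731096289733 z [0.03271266 0.06473321]
side front few 0
side left 246 angle 1.9626495709434688 umax 0.0694649001053593 z [0.10869298 0.13673983]
side right 43 angle 0.9535718778566489 umax 0.06992928622268069 z [0.05616672 0.0655465 ]
jar [ 0.5288855  -0.26050367  0.06161373] [-0.01176955 -0.16074345]
spool [0.64194905 0.09116606 0.04541521] [0.09283505 0.19353447]
pot [0.53326545 0.44046004 0.00583885] [-0.02418689  0.54012396]
hamhead [ 0.57210822 -0.40705187  0.0256649 ] [ 0.03495226 -0.30621389]
red [ 0.37060542 -0.14174789  0.11022087] [-0.17284973 -0.04581436]
```

View pics/crop0.png

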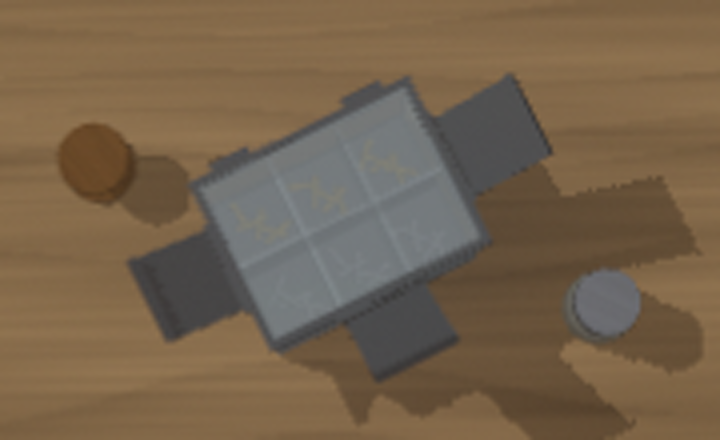

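The crop shows the grey organiser with its rim corners at about (248,176), (302,150), (322,190) and (269,217). All three flaps stick out. The depth-based lid fit failed because the lid is translucent, so I'll use the colour and cast rays onto z = 0.112.

```bash
cat >> h.py <<'E'
def ray(d,uv,z):
    n=cv2.undistortPoints(np.float64(uv).reshape(-1,1,2),np.array(d['camera_matrix']),np.array(d['distortion'])).reshape(-1,2)
    R=cv2.Rodrigues(np.array(d['rvec']))[0]; C=-R.T@np.array(d['tvec']).ravel()
    D=np.c_[n,np.ones(len(n))]@R
    return C+D*((z-C[2])/D[:,2:])
E
cat > m2.py <<'E'
from h import *
d=grab('top'); I=d['img']; P=pts(d)
hsv=cv2.cvtColor(I,cv2.COLOR_RGB2HSV)
m=np.zeros(P.shape[:2],np.uint8); m[135:232,228:340]=1
m&=((I[...,2]>=I[...,0].astype(int)-2)&(hsv[...,2]>50)).astype(np.uint8)
lid=m&(hsv[...,2]>95)
lid=cv2.morphologyEx(cv2.morphologyEx(lid,cv2.MORPH_CLOSE,np.ones((7,7))),cv2.MORPH_OPEN,np.ones((9,9)))
cn=max(cv2.findContours(lid,0,2)[0],key=cv2.contourArea)
w=ray(d,cn.reshape(-1,2),.112)[:,:2]
r=cv2.minAreaRect((w*1000).astype(np.float32)); print(r)
c=np.array(r[0])/1000; b=cv2.boxPoints(r)/1000
a=r[2]
# yaw: long side is organiser y
e=max((b[1]-b[0],b[2]-b[1]),key=np.linalg.norm); e=e if e[1]>0 else -e
yaw=np.arctan2(-e[0],e[1]); print('c',c,'yaw',yaw)
np.save('org.npy',[*c,yaw])
R=np.array([[np.cos(yaw),-np.sin(yaw)],[np.sin(yaw),np.cos(yaw)]])
for nm in('top','side'):
    P=np.load(nm+'P.npy'); L=P.copy(); L[...,:2]=(P[...,:2]-c)@R
    for f,u,v,h in(('front',-L[...,0],L[...,1],.068),('left',L[...,1],L[...,0],.088),('right',-L[...,1],L[...,0],.088)):
        s=(L[...,2]>.03)&(abs(v)<.04)&(u>h+.01)&(u<h+.08)&(L[...,2]<.18)
        if s.sum()<8: print(nm,f,'few',s.sum());continue
        ang=np.arctan2(u[s]-h,.106-L[...,2][s])
        print(nm,f,s.sum(),'angle',np.median(ang),'umax',(u[s]-h).max(),'z',np.percentile(L[...,2][s],[5,95]),'v',np.percentile(v[s],[3,97]))
P=np.load('topP.npy')
for nm,(u0,v0) in dict(jar=(350,206),spool=(224,170),red=(310,265)).items():
    p=np.nanmedian(P[v0-4:v0+5,u0-4:u0+5].reshape(-1,3),0); print(nm,p,(p[:2]-c)@R)
E
python3 m2.py
```

```text
((591.2815551757812, -79.67764282226562), (114.97832489013672, 155.88668823242188), 24.713518142700195)
c [ 0.59128156 -0.07967764] yaw 0.4313323
top front 306 angle 2.324620116919821 umax 0.046006972182601094 z [0.11773733 0.14918302] v [-0.02804807  0.02851515]
top left 388 angle 2.101139956579795 umax 0.054354060414727984 z [0.1119416  0.13945247] v [-0.0292849   0.02733188]
top right 401 angle 2.025363967838246 umax 0.05481977635263438 z [0.11201709 0.13540949] v [-0.02762692  0.02897997]
side front 104 angle 2.3215168334394125 umax 0.049561972066064275 z [0.11769205 0.1514077 ] v [-0.02954533  0.02719822]
side left 269 angle 2.093966936419184 umax 0.05340142447322266 z [0.11186266 0.13833734] v [-0.03056018  0.02728856]
side right 219 angle 2.0325237007565207 umax 0.056637978360492086 z [0.11357257 0.13508132] v [-0.03064232  0.02909332]
jar [ 0.5288855  -0.26050367  0.06161373] [-0.13228118 -0.13817746]
spool [0.64194905 0.09116606 0.04541521] [0.11745341 0.13401291]
red [ 0.37060542 -0.14174789  0.11022087] [-0.22641472  0.03587539]
```

The organiser is at (0.591, -0.080) with yaw 0.431. The flaps stand at about 2.32 (front), 2.10 (left) and 2.03 (right) rad. The jar offset of (-132, -138) mm and the lid size match the description. Next I'll work out the shifts for the left flap.

```bash
cat > go.py <<'E'
from h import *
import sys
# usage: flap psi_deg u:z ...  (u mm = centre of tool outside the hinge axis, z mm = tip) or u:z:v
cx,cy,yaw=np.load('org.npy'); s=env.observe()
R=np.array(s['tool_rot']); p=np.array(s['position'])
f=sys.argv[1]; psi=np.degrees(yaw)+(0 if f=='front' else 90)
cur=np.degrees(np.arctan2(R[1,0],R[0,0])); t=-((psi-cur+90)%180-90)
print('t',s['time_s'],'turn',round(t,1),'F',np.round(s['ft_force'],1),'q6',round(s['q'][5],1))
h={'front':.068,'left':.088,'right':.088}[f]; o={'front':(-1,0),'left':(0,1),'right':(0,-1)}[f]
Y=np.array([[np.cos(yaw),-np.sin(yaw)],[np.sin(yaw),np.cos(yaw)]])
l=Y.T@(p[:2]-[cx,cy]); print('now u',round((l@o-h)*1000,1),'v',np.round((l-np.dot(l,o)*np.array(o))*1000,1),'z',round(p[2]*1000,1))
for a in sys.argv[2:]:
    u,z=map(float,a.split(':')); w=np.array([cx,cy])+Y@(np.array(o)*(h+u/1000))
    print(a,np.round(w,3),np.round(R.T@(np.r_[w,z/1000]-p),4))
E
python3 go.py left 21:200
```

```text
t 0.15 turn 38.8 F [-0.3  0.6  0.5] q6 -12.3
now u 576.3 v [-75.6   0. ] z 230.9
21:200 [0.546 0.019] [-0.48   -0.2892  0.0311]
```

>>> drive_tool([
  [[-0.48,-0.289,0.01],38.8,0],
  [[-0.48,-0.289,0.01],38.8,0],
  [[-0.48,-0.289,0.01],38.8,0],
  [[-0.48,-0.289,0.01],38.8,0],
  [[-0.48,-0.289,0.01],38.8,0],
  [[-0.48,-0.289,0.01],38.8,0],
  [[-0.48,-0.289,0.01],38.8,0],
  [[-0.48,-0.289,0.01],38.8,0],
  [[-0.48,-0.289,0.01],38.8,0],
  [[-0.48,-0.289,0.01],38.8,0],
  [[-0.48,-0.289,0.01],38.8,0],
  [[-0.48,-0.289,0.01],38.8,0],
  [[-0.48,-0.289,0.01],38.8,0],
  [[-0.48,-0.289,0.031],38.8,0],
  [[-0.48,-0.289,0.031],38.8,0],
  [[-0.48,-0.289,0.031],38.8,0],
  [[-0.48,-0.289,0.031],38.8,0],
])

```text
time_s: 1.85
position: [0.546, 0.0206, 0.2013]
tool_rot: [[-0.42, 0.908, 0.001], [0.908, 0.42, -0.0], [-0.001, 0.001, -1.0]]
ft_force: [-0.2, -0.9, -0.3]
grip_width: 0.0003
gripper_force: 0.0
```

```bash
python3 go.py left 21:115 41:115 41:85 41:70 30:64 20:62 13:62
```

```text
t 1.85 turn 0.1 F [-0.2 -0.9 -0.3] q6 -35.1
now u 22.0 v [0.8 0. ] z 201.3
21:115 [0.546 0.019] [-0.0009 -0.0009  0.0863]
41:115 [0.537 0.038] [ 0.0191 -0.0008  0.0863]
41:85 [0.537 0.038] [ 0.0191 -0.0009  0.1163]
41:70 [0.537 0.038] [ 0.0191 -0.0009  0.1313]
30:64 [0.542 0.028] [ 0.0081 -0.0009  0.1373]
20:62 [0.546 0.018] [-0.0019 -0.0009  0.1393]
13:62 [0.549 0.012] [-0.0089 -0.0009  0.1393]
```

>>> drive_tool([
  [[0,0,0.03],0,0],
  [[0,0,0.05],0,0],
  [[0,0,0.065],0,0],
  [[0,0,0.08],0,0],
  [[0,0,0.086],0,0],
  [[0.01,0,0.086],0,0],
  [[0.019,0,0.086],0,0],
  [[0.019,0,0.096],0,0],
  [[0.019,0,0.106],0,0],
  [[0.019,0,0.116],0,0],
  [[0.019,0,0.124],0,0],
  [[0.019,0,0.131],0,0],
  [[0.014,0,0.135],0,0],
  [[0.008,0,0.137],0,0],
  [[0.003,0,0.138],0,0],
  [[-0.002,0,0.139],0,0],
  [[-0.005,0,0.139],0,0],
  [[-0.005,0,0.139],0,0],
])

```text
time_s: 3.65
position: [0.5485, 0.0147, 0.0615]
tool_rot: [[-0.418, 0.908, 0.001], [0.908, 0.418, -0.0], [-0.001, 0.0, -1.0]]
ft_force: [0.6, 0.3, -0.6]
grip_width: -0.0002
gripper_force: 0.0
```

```bash
python3 go.py left 13:62; python3 -c "
from h import *
d=grab('side'); cv2.imwrite('pics/s1.png',cv2.resize(cv2.cvtColor(d['img'][130:270,200:400],cv2.COLOR_RGB2BGR),None,fx=4,fy=4))"
```

```text
t 3.65 turn -0.0 F [ 0.6  0.3 -0.6] q6 -35.5
now u 15.6 v [0.5 0. ] z 61.5
13:62 [0.549 0.012] [-0.0026 -0.0005 -0.0005]
```

View pics/s1.png

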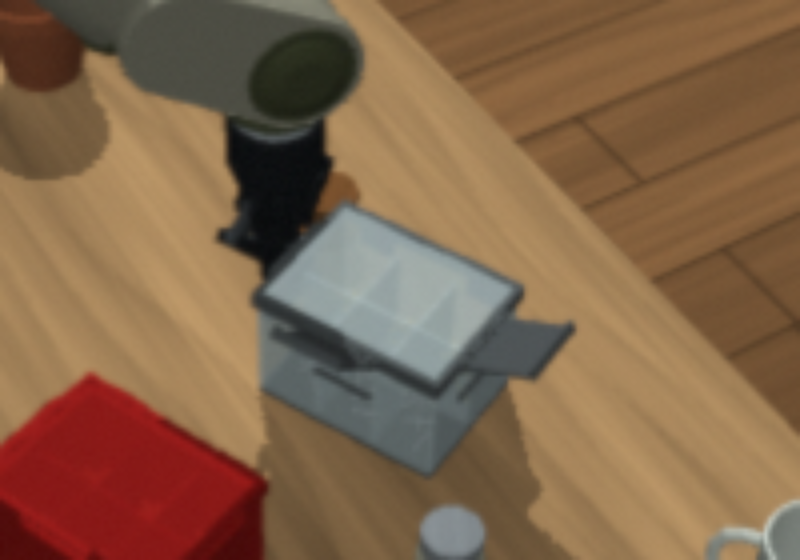

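The gripper is outside the left wall at (275,250), the left flap is no longer raised, and the right flap still stands out at (525,350). I'll press in gently.

>>> drive_tool([
  [[-0.001,0,0],0,0],
  [[-0.002,0,0],0,0],
  [[-0.003,0,0],0,0],
  [[-0.003,0,0],0,0],
  [[-0.003,0,0],0,0],
])

```text
time_s: 4.2
position: [0.5486, 0.0142, 0.0615]
tool_rot: [[-0.419, 0.908, -0.001], [0.908, 0.419, 0.002], [0.003, -0.0, -1.0]]
ft_force: [-3.7, 9.2, 3.8]
grip_width: 0.0
gripper_force: 0.1
```

>>> drive_tool([
  [[-0.001,0,0],0,0],
  [[-0.001,0,0],0,0],
  [[0.0,0,0],0,0],
  [[0.02,0,0],0,0],
  [[0.02,0,-0.05],0,0],
  [[0.02,0,-0.1],0,0],
  [[0.02,0,-0.14],0,0],
  [[0.02,0,-0.14],0,0],
])

```text
time_s: 5.0
position: [0.5431, 0.0304, 0.207]
tool_rot: [[-0.419, 0.908, 0.011], [0.908, 0.419, -0.002], [-0.007, 0.009, -1.0]]
ft_force: [-0.9, -0.1, -0.5]
grip_width: 0.0001
gripper_force: 0.0
```

```bash
cat > chk.py <<'E'
from h import *
cx,cy,yaw=np.load('org.npy'); c=np.array([cx,cy])
R=np.array([[np.cos(yaw),-np.sin(yaw)],[np.sin(yaw),np.cos(yaw)]])
for nm in('top','side'):
    d=grab(nm); P=pts(d); L=P.copy(); L[...,:2]=(P[...,:2]-c)@R
    for f,u,v,h in(('front',-L[...,0],L[...,1],.068),('left',L[...,1],L[...,0],.088),('right',-L[...,1],L[...,0],.088)):
        s=(L[...,2]>.04)&(abs(v)<.028)&(u>h-.003)&(u<h+.08)&(L[...,2]<.18)
        print(nm,f,s.sum(),*((np.round(np.percentile(u[s]-h,[50,95])*1000,1),np.round(np.percentile(L[...,2][s],[2,98])*1000)) if s.sum()>3 else ()))
    cv2.imwrite(f'pics/{nm}_chk.png',cv2.resize(cv2.cvtColor(d['img'][135:265,200:370],cv2.COLOR_RGB2BGR),None,fx=4,fy=4))
E
python3 chk.py; python3 go.py front 21:200
```

```text
top front 385 [21.9 43.6] [107. 150.]
top left 15 [ 4.7 10. ] [ 48. 110.]
top right 473 [26.2 51. ] [107. 137.]
side front 134 [22.7 46.8] [ 66. 152.]
side left 13 [-1.9  1.2] [106. 113.]
side right 248 [27.5 53.5] [106. 137.]
t 5.1 turn -90.0 F [ 0.1 -0.5 -1.3] q6 -34.0
now u -68.5 v [  0.  121.2] z 201.8
21:200 [ 0.51  -0.117] [-0.1212 -0.0896  0.0019]
```

View pics/top_chk.png

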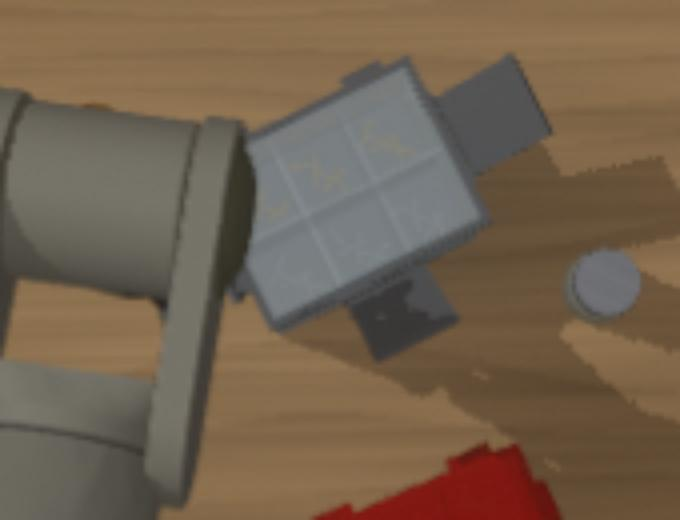

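The left flap no longer shows beyond the rim. The front flap is at (400,315) and the right flap at (495,115), both still out, and the jar at (605,283) hasn't moved. I'll do the right flap next, because it needs no turn.

```bash
python3 go.py right 22:200 22:115 42:115 42:70 16:62
```

```text
t 5.1 turn 0.0 F [ 0.1 -0.5 -1.3] q6 -34.0
now u -209.2 v [0.5 0. ] z 201.8
22:200 [ 0.637 -0.18 ] [-0.2312 -0.0006  0.0021]
22:115 [ 0.637 -0.18 ] [-0.2311 -0.0007  0.0871]
42:115 [ 0.646 -0.198] [-0.2511 -0.0008  0.0871]
42:70 [ 0.646 -0.198] [-0.2511 -0.0008  0.1321]
16:62 [ 0.635 -0.174] [-0.2251 -0.0008  0.1401]
```

>>> drive_tool([
  [[-0.04,0,0],0,0],
  [[-0.08,0,0],0,0],
  [[-0.12,0,0],0,0],
  [[-0.16,0,0],0,0],
  [[-0.2,0,0],0,0],
  [[-0.231,0,0],0,0],
  [[-0.231,0,0],0,0],
  [[-0.231,0,0],0,0],
])

```text
time_s: 5.9
position: [0.6372, -0.1792, 0.1992]
tool_rot: [[-0.418, 0.909, -0.003], [0.909, 0.418, 0.002], [0.003, -0.002, -1.0]]
ft_force: [-1.2, -0.2, 0.8]
grip_width: 0.0001
gripper_force: 0.0
```

```bash
python3 go.py right 22:200 22:115 42:115 42:70 16:62
```

```text
t 5.9 turn -0.0 F [-1.2 -0.2  0.8] q6 -50.6
now u 21.6 v [0.1 0. ] z 199.2
22:200 [ 0.637 -0.18 ] [-0.0004 -0.0001 -0.0008]
22:115 [ 0.637 -0.18 ] [-0.0006  0.0001  0.0842]
42:115 [ 0.646 -0.198] [-0.0206  0.0001  0.0842]
42:70 [ 0.646 -0.198] [-0.0208  0.0002  0.1292]
16:62 [ 0.635 -0.174] [0.0052 0.0002 0.1373]
```

>>> drive_tool([
  [[0,0,0.03],0,0],
  [[0,0,0.05],0,0],
  [[0,0,0.065],0,0],
  [[0,0,0.078],0,0],
  [[0,0,0.085],0,0],
  [[-0.01,0,0.085],0,0],
  [[-0.02,0,0.085],0,0],
  [[-0.02,0,0.095],0,0],
  [[-0.02,0,0.105],0,0],
  [[-0.02,0,0.114],0,0],
  [[-0.02,0,0.122],0,0],
  [[-0.02,0,0.129],0,0],
  [[-0.015,0,0.133],0,0],
  [[-0.009,0,0.135],0,0],
  [[-0.004,0,0.137],0,0],
  [[0.001,0,0.138],0,0],
  [[0.005,0,0.138],0,0],
  [[0.007,0,0.138],0,0],
  [[0.008,0,0.138],0,0],
])

```text
time_s: 7.8
position: [0.6352, -0.1736, 0.0639]
tool_rot: [[-0.418, 0.908, 0.003], [0.908, 0.418, -0.004], [-0.005, 0.001, -1.0]]
ft_force: [4.6, -12.5, -3.4]
grip_width: 0.0
gripper_force: 0.5
```

```bash
python3 go.py right 13:62
```

```text
t 7.8 turn 0.0 F [  4.6 -12.5  -3.4] q6 -50.2
now u 15.7 v [0.7 0. ] z 63.9
13:62 [ 0.634 -0.171] [ 0.0027 -0.0007  0.0019]
```

>>> drive_tool([
  [[0.001,0,0],0,0],
  [[0.001,0,0],0,0],
  [[0.0,0,0],0,0],
  [[-0.02,0,0],0,0],
  [[-0.02,0,-0.05],0,0],
  [[-0.02,0,-0.1],0,0],
  [[-0.02,0,-0.14],0,0],
  [[-0.02,0,-0.14],0,0],
])

```text
time_s: 8.6
position: [0.6443, -0.1903, 0.2104]
tool_rot: [[-0.419, 0.908, 0.011], [0.908, 0.419, -0.005], [-0.009, 0.008, -1.0]]
ft_force: [-0.2, 0.2, -0.6]
grip_width: 0.0002
gripper_force: 0.0
```

```bash
python3 chk.py; python3 go.py front 21:200
```

```text
top front 0
top left 97 [ 3.4 10.2] [ 46. 112.]
top right 3
side front 147 [19.8 47.1] [ 65. 150.]
side left 13 [-1.   1.1] [105. 112.]
side right 180 [2.8 8.7] [ 46. 111.]
t 8.7 turn -90.0 F [-0.3  0.2 -0.4] q6 -51.3
now u -68.7 v [   0.  -121.4] z 204.0
21:200 [ 0.51  -0.117] [ 0.1214 -0.0896  0.0038]
```

>>> drive_tool([
  [[0.03,-0.0,0],8.5,0],
  [[0.06,-0.02,0],17,0],
  [[0.09,-0.04,0],25.5,0],
  [[0.121,-0.06,0],34,0],
  [[0.121,-0.09,0],42.5,0],
  [[0.121,-0.09,0],51,0],
  [[0.121,-0.09,0],59.5,0],
  [[0.121,-0.09,0],68,0],
  [[0.121,-0.09,0],76.5,0],
  [[0.121,-0.09,0],85,0],
  [[0.121,-0.09,0],90,0],
  [[0.121,-0.09,0],90,0],
  [[0.121,-0.09,0],90,0],
  [[0.121,-0.09,0],90,0],
])

```text
time_s: 10.1
position: [0.5101, -0.1176, 0.2028]
tool_rot: [[0.907, 0.42, -0.001], [0.42, -0.907, 0.001], [-0.001, -0.001, -1.0]]
ft_force: [0.6, -1.1, -0.2]
grip_width: -0.0001
gripper_force: 0.0
```

```bash
python3 go.py front 20:200 20:115 42:115 42:70 16:62
```

```text
t 10.1 turn 0.1 F [ 0.6 -1.1 -0.2] q6 39.2
now u 21.6 v [ 0.  -0.5] z 202.8
20:200 [ 0.511 -0.116] [ 0.0016 -0.0005  0.0028]
20:115 [ 0.511 -0.116] [ 0.0017 -0.0004  0.0878]
42:115 [ 0.491 -0.126] [-0.0203 -0.0005  0.0878]
42:70 [ 0.491 -0.126] [-0.0203 -0.0004  0.1328]
16:62 [ 0.515 -0.115] [ 0.0057 -0.0004  0.1408]
```

>>> drive_tool([
  [[0.003,0,0.02],0,0],
  [[0.003,0,0.04],0,0],
  [[0.003,0,0.055],0,0],
  [[0.003,0,0.068],0,0],
  [[0.001,0,0.08],0,0],
  [[0,0,0.088],0,0],
  [[-0.01,0,0.088],0,0],
  [[-0.02,0,0.088],0,0],
  [[-0.02,0,0.098],0,0],
  [[-0.02,0,0.108],0,0],
  [[-0.02,0,0.118],0,0],
  [[-0.02,0,0.126],0,0],
  [[-0.02,0,0.132],0,0],
  [[-0.015,0,0.137],0,0],
  [[-0.009,0,0.139],0,0],
  [[-0.004,0,0.14],0,0],
  [[0.001,0,0.14],0,0],
  [[0.005,0,0.14],0,0],
  [[0.007,0,0.14],0,0],
  [[0.007,0,0.14],0,0],
])

```text
time_s: 12.1
position: [0.5164, -0.115, 0.0634]
tool_rot: [[0.908, 0.419, -0.001], [0.419, -0.908, -0.0], [-0.001, -0.0, -1.0]]
ft_force: [-3.2, -1.8, 0.4]
grip_width: 0.0002
gripper_force: 0.0
```

```bash
python3 go.py front 13:62
```

```text
t 12.1 turn 0.1 F [-3.2 -1.8  0.4] q6 39.9
now u 14.8 v [ 0.  -0.7] z 63.4
13:62 [ 0.518 -0.114] [ 0.0018 -0.0007  0.0014]
```

>>> drive_tool([
  [[0.001,0,0],0,0],
  [[0.002,0,0],0,0],
  [[0.002,0,0],0,0],
])

```text
time_s: 12.4
position: [0.5164, -0.1148, 0.0634]
tool_rot: [[0.908, 0.419, -0.005], [0.419, -0.908, -0.001], [-0.005, -0.001, -1.0]]
ft_force: [-13.3, -8.2, 5.2]
grip_width: 0.0002
gripper_force: 0.3
```

Firm stop reached at 15 N. I'll back off and clear the view.

>>> drive_tool([
  [[-0.01,0,0],0,0],
  [[-0.02,0,0],0,0],
  [[-0.02,0,-0.05],0,0],
  [[-0.02,0,-0.1],0,0],
  [[-0.02,0,-0.15],0,0],
  [[-0.02,0,-0.19],0,0],
  [[-0.02,-0.05,-0.19],0,0],
  [[-0.02,-0.1,-0.19],0,0],
  [[-0.02,-0.15,-0.19],0,0],
  [[-0.02,-0.2,-0.19],0,0],
  [[-0.02,-0.25,-0.19],0,0],
  [[-0.02,-0.3,-0.19],0,0],
  [[-0.02,-0.3,-0.19],0,0],
  [[-0.02,-0.3,-0.19],0,0],
])

```text
time_s: 13.8
position: [0.3743, 0.1507, 0.2536]
tool_rot: [[0.907, 0.421, 0.001], [0.421, -0.907, 0.0], [0.001, 0.0, -1.0]]
ft_force: [0.5, -0.3, 0.5]
grip_width: -0.0002
gripper_force: 0.0
```

```bash
python3 chk.py; cat > fin.py <<'E'
from h import *
cx,cy,yaw=np.load('org.npy'); R=np.array([[np.cos(yaw),-np.sin(yaw)],[np.sin(yaw),np.cos(yaw)]])
for nm in('top','side'):
    P=pts(grab(nm)); L=P.copy(); L[...,:2]=(P[...,:2]-[cx,cy])@R
    for f,u,v,h in(('front',-L[...,0],L[...,1],.068),('left',L[...,1],L[...,0],.088),('right',-L[...,1],L[...,0],.088)):
        for a,b in((85,98),(70,85),(55,70),(42,53)):
            s=(L[...,2]*1000>a)&(L[...,2]*1000<b)&(abs(v)<.028)&(abs(u-h)<.02)
            if s.sum()>2: print(nm,f,a,b,s.sum(),'u',np.round(np.median(u[s]-h)*1000,1))
P=pts(grab('top')); P0=np.load('topP.npy')
for n,(x,y) in dict(jar=(350,206),spool=(224,170),pot=(110,212),ham=(398,191)).items():
    print(n,np.round(1000*np.nanmax(abs(P-P0)[y-30:y+30:1,x-2:x+3],-1).max(),1) if 0 else np.round(np.nanmedian(P[y-4:y+5,x-4:x+5].reshape(-1,3),0)-np.nanmedian(P0[y-4:y+5,x-4:x+5].reshape(-1,3),0),4), (abs(P-P0)[y-25:y+25,x-20:x+20,2]>.01).sum())
print(env.observe()['time_s'],env.observe()['ft_force'])
E
python3 fin.py
```

```text
top front 131 [3.2 9.8] [ 46. 112.]
top left 96 [ 3.4 10.3] [ 44. 112.]
top right 36 [-0.6  9.3] [ 48. 113.]
side front 284 [ 3.9 10.1] [ 46. 112.]
side left 12 [-0.7  1.5] [105. 113.]
side right 172 [2.5 8.5] [ 45. 111.]
top front 85 98 9 u 2.7
top front 70 85 19 u 3.6
top front 55 70 11 u 4.6
top front 42 53 39 u 7.5
top left 85 98 8 u 3.4
top left 55 70 9 u 5.1
top left 42 53 30 u 8.0
top right 42 53 4 u 9.0
side front 85 98 53 u 2.6
side front 70 85 63 u 4.3
side front 55 70 55 u 4.7
side front 42 53 49 u 7.6
side right 85 98 29 u 1.6
side right 70 85 44 u 2.2
side right 55 70 37 u 3.5
side right 42 53 44 u 5.5
jar [-0.0003  0.0002 -0.0002] 17
spool [-0.      0.     -0.0009] 34
pot [ 0.      0.0007 -0.0001] 9
ham [-0.0001 -0.0001 -0.    ] 15
14.05 [-0.57968396 -1.18365705 -0.25577611]
```

View pics/top_chk.png

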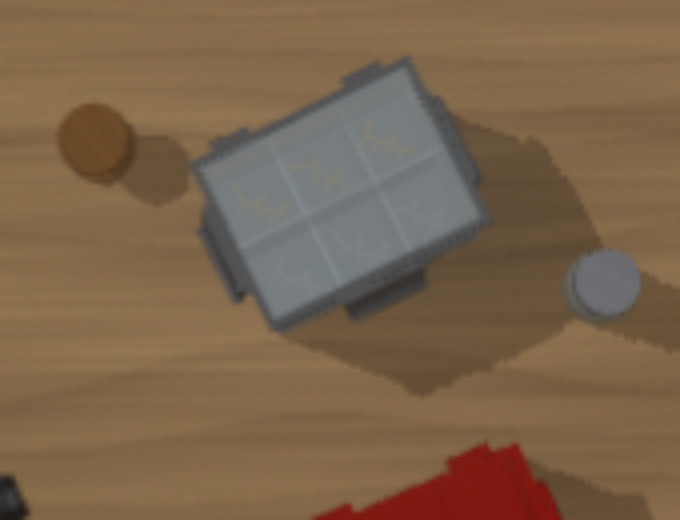

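View pics/side_chk.png

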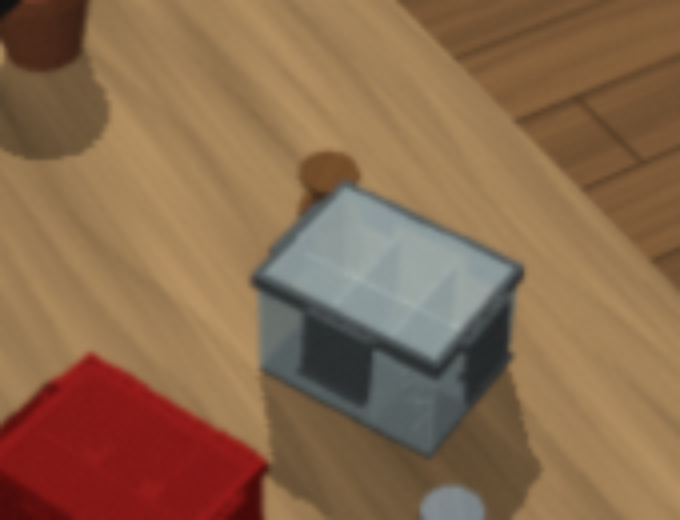

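The top view shows all three flaps by the walls, at (225,260), (390,295) and (460,150). The side view shows the front flap at (335,355) and the right one at (490,350), both nearly vertical. The spool, jar, pot and hammer haven't moved. The depth slopes suggest about 0.06 rad may be left, so I'll press each lip from outside, lower down, where the lever arm is longest.

```bash
python3 go.py front 34:200 34:50 24:50 18:50
```

```text
t 14.05 turn -0.1 F [-0.6 -1.2 -0.3] q6 70.1
now u 32.5 v [  0. 298.] z 253.2
34:200 [ 0.499 -0.122] [-0.0009  0.298   0.0532]
34:50 [ 0.499 -0.122] [-0.0009  0.298   0.2032]
24:50 [ 0.508 -0.118] [0.0091 0.298  0.2032]
18:50 [ 0.513 -0.116] [0.0151 0.298  0.2032]
```

>>> drive_tool([
  [[0,0.05,0],0,0],
  [[0,0.1,0],0,0],
  [[0,0.15,0],0,0],
  [[0,0.2,0],0,0],
  [[0,0.25,0],0,0],
  [[0,0.298,0],0,0],
  [[-0.001,0.298,0.05],0,0],
  [[-0.001,0.298,0.1],0,0],
  [[-0.001,0.298,0.14],0,0],
  [[-0.001,0.298,0.18],0,0],
  [[-0.001,0.298,0.203],0,0],
  [[-0.001,0.298,0.203],0,0],
  [[0.004,0.298,0.203],0,0],
  [[0.008,0.298,0.203],0,0],
  [[0.01,0.298,0.203],0,0],
  [[0.011,0.298,0.203],0,0],
  [[0.012,0.298,0.203],0,0],
  [[0.012,0.298,0.203],0,0],
])

```text
time_s: 15.85
position: [0.5105, -0.1155, 0.0506]
tool_rot: [[0.908, 0.419, 0.0], [0.419, -0.908, -0.0], [0.0, 0.0, -1.0]]
ft_force: [-0.4, -1.2, 0.5]
grip_width: 0.0002
gripper_force: 0.0
```

```bash
python3 go.py front 18:50
```

```text
t 15.85 turn 0.0 F [-0.4 -1.2  0.5] q6 39.5
now u 20.4 v [0.  1.2] z 50.6
18:50 [ 0.513 -0.116] [0.0024 0.0012 0.0006]
```

>>> drive_tool([
  [[0.001,0,0],0,0],
  [[0.002,0,0],0,0],
  [[0.002,0,0],0,0],
  [[0.003,0,0],0,0],
  [[0.003,0,0],0,0],
  [[0.003,0,0],0,0],
])

```text
time_s: 16.45
position: [0.513, -0.1143, 0.0503]
tool_rot: [[0.908, 0.419, -0.0], [0.419, -0.908, 0.0], [-0.0, -0.0, -1.0]]
ft_force: [-1.0, -0.3, 0.8]
grip_width: 0.0
gripper_force: 0.2
```

```bash
python3 go.py front 18:50
```

```text
t 16.45 turn 0.0 F [-1.  -0.3  0.8] q6 39.8
now u 17.5 v [0.  1.3] z 50.3
18:50 [ 0.513 -0.116] [-0.0005  0.0013  0.0003]
```

>>> drive_tool([
  [[0.001,0,0],0,0],
  [[0.001,0,0],0,0],
  [[0.002,0,0],0,0],
  [[0.002,0,0],0,0],
])

```text
time_s: 16.85
position: [0.515, -0.1135, 0.0504]
tool_rot: [[0.908, 0.419, 0.0], [0.419, -0.908, -0.0], [0.0, 0.0, -1.0]]
ft_force: [-0.4, 0.3, 0.1]
grip_width: 0.0002
gripper_force: 0.3
```

```bash
python3 go.py front 18:50
```

```text
t 16.85 turn 0.0 F [-0.4  0.3  0.1] q6 40.0
now u 15.4 v [0.  1.2] z 50.4
18:50 [ 0.513 -0.116] [-0.0026  0.0012  0.0004]
```

>>> drive_tool([
  [[0.001,0,0],0,0],
  [[0.001,0,0],0,0],
  [[0.002,0,0],0,0],
  [[0.002,0,0],0,0],
])

```text
time_s: 17.25
position: [0.5154, -0.1132, 0.0502]
tool_rot: [[0.908, 0.419, -0.003], [0.419, -0.908, -0.001], [-0.003, -0.001, -1.0]]
ft_force: [-9.9, -6.9, 4.2]
grip_width: -0.0002
gripper_force: 0.0
```

```bash
python3 go.py front 18:50; python3 fin.py | grep front
```

```text
t 17.25 turn 0.1 F [-9.9 -6.9  4.2] q6 40.1
now u 14.9 v [0.  1.3] z 50.2
18:50 [ 0.513 -0.116] [-0.0031  0.0013  0.0002]
side front 70 85 6 u 7.6
side front 55 70 21 u 4.1
side front 42 53 21 u 3.0
```

>>> drive_tool([
  [[-0.005,0,0],0,0],
  [[-0.012,0,0],0,0],
  [[-0.012,0,0.003],0,0],
  [[-0.012,0,0.006],0,0],
  [[-0.01,0,0.006],0,0],
  [[-0.008,0,0.006],0,0],
  [[-0.007,0,0.006],0,0],
  [[-0.006,0,0.006],0,0],
  [[-0.005,0,0.006],0,0],
  [[-0.005,0,0.006],0,0],
])

```text
time_s: 18.4
position: [0.5123, -0.1146, 0.0444]
tool_rot: [[0.908, 0.419, 0.0], [0.419, -0.908, -0.0], [0.0, 0.0, -1.0]]
ft_force: [0.5, -0.1, 0.2]
grip_width: 0.0001
gripper_force: 0.0
```

```bash
python3 go.py front 18:44
```

```text
t 18.4 turn 0.0 F [ 0.5 -0.1  0.2] q6 39.7
now u 18.4 v [0.  1.2] z 44.4
18:44 [ 0.513 -0.116] [0.0004 0.0012 0.0004]
```

>>> drive_tool([
  [[0.001,0,0],0,0],
  [[0.001,0,0],0,0],
  [[0.002,0,0],0,0],
  [[0.002,0,0],0,0],
])

```text
time_s: 18.8
position: [0.5135, -0.114, 0.0443]
tool_rot: [[0.908, 0.419, -0.001], [0.419, -0.908, -0.0], [-0.001, -0.0, -1.0]]
ft_force: [-4.4, -2.0, 1.1]
grip_width: -0.0
gripper_force: 2.0
```

```bash
python3 go.py front 18:44; python3 -c "
from h import *
print(env.observe()['wrist_torque'])
d=grab('side'); cv2.imwrite('pics/s9.png',cv2.resize(cv2.cvtColor(d['img'][170:260,230:350],cv2.COLOR_RGB2BGR),None,fx=6,fy=6,interpolation=cv2.INTER_CUBIC))"
```

```text
t 18.8 turn 0.0 F [-4.4 -2.   1.1] q6 39.9
now u 17.0 v [0.  1.3] z 44.3
18:44 [ 0.513 -0.116] [-0.001   0.0013  0.0003]
[-0.39657206  0.60480434 -0.05811876]
```

View pics/s9.png

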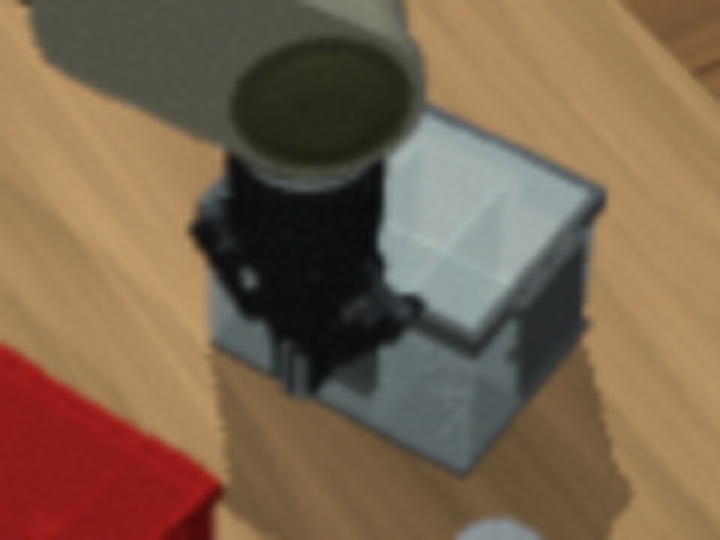

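The front flap is now stopped firmly by its lip at u = 17 (7 mm lip plus about 10 mm half finger). I'll press a little harder, then do the same for left and right.

>>> drive_tool([
  [[0.001,0,0],0,0],
  [[0.0015,0,0],0,0],
  [[0.0015,0,0],0,0],
])

```text
time_s: 19.15
position: [0.5136, -0.1139, 0.0442]
tool_rot: [[0.908, 0.419, -0.004], [0.419, -0.908, -0.001], [-0.004, -0.001, -1.0]]
ft_force: [-13.3, -8.5, 5.7]
grip_width: 0.0005
gripper_force: 2.2
```

>>> drive_tool([
  [[-0.01,0,0],0,0],
  [[-0.02,0,0],0,0],
  [[-0.02,0,-0.05],0,0],
  [[-0.02,0,-0.1],0,0],
  [[-0.02,0,-0.15],0,0],
  [[-0.02,0,-0.16],0,0],
  [[-0.02,0,-0.16],0,0],
])

```text
time_s: 19.85
position: [0.4975, -0.1219, 0.2057]
tool_rot: [[0.908, 0.419, 0.004], [0.419, -0.908, -0.002], [0.003, 0.003, -1.0]]
ft_force: [0.1, 0.3, -1.0]
grip_width: -0.0001
gripper_force: 0.0
```

```bash
python3 fin.py|grep front; python3 go.py left 36:200 36:44
```

```text
side front 85 98 50 u 3.3
side front 70 85 51 u 2.4
side front 55 70 50 u 2.2
side front 42 53 54 u 4.6
t 20.0 turn -90.0 F [ 0.2  0.4 -0.5] q6 38.2
now u -86.2 v [-103.6    0. ] z 202.4
36:200 [0.539 0.033] [ 0.1036 -0.1222  0.0026]
36:44 [0.539 0.033] [ 0.1039 -0.1218  0.1586]
```

The front slope is gone (2.2 mm at z = 62, against 4.7 before), so the lip press was needed. Left flap next.

>>> drive_tool([
  [[0.02,-0.03,0],-8.5,0],
  [[0.04,-0.06,0],-17,0],
  [[0.06,-0.09,0],-25.5,0],
  [[0.08,-0.122,0],-34,0],
  [[0.104,-0.122,0],-42.5,0],
  [[0.104,-0.122,0],-51,0],
  [[0.104,-0.122,0],-59.5,0],
  [[0.104,-0.122,0],-68,0],
  [[0.104,-0.122,0],-76.5,0],
  [[0.104,-0.122,0],-85,0],
  [[0.104,-0.122,0],-90,0],
  [[0.104,-0.122,0],-90,0],
  [[0.104,-0.122,0.04],-90,0],
  [[0.104,-0.122,0.08],-90,0],
  [[0.104,-0.122,0.12],-90,0],
  [[0.104,-0.122,0.15],-90,0],
  [[0.104,-0.122,0.158],-90,0],
  [[0.104,-0.122,0.158],-90,0],
])

```text
time_s: 21.8
position: [0.5401, 0.0328, 0.0453]
tool_rot: [[-0.417, 0.909, -0.003], [0.909, 0.417, 0.0], [0.002, -0.002, -1.0]]
ft_force: [0.4, 0.3, 0.3]
grip_width: -0.0
gripper_force: 0.0
```

```bash
python3 go.py left 17:44
```

```text
t 21.8 turn -0.1 F [0.4 0.3 0.3] q6 -33.7
now u 35.6 v [0.5 0. ] z 45.3
17:44 [0.547 0.016] [-0.0186 -0.0005  0.0012]
```

>>> drive_tool([
  [[-0.005,0,0.001],0,0],
  [[-0.01,0,0.001],0,0],
  [[-0.013,0,0.001],0,0],
  [[-0.015,0,0.001],0,0],
  [[-0.016,0,0.001],0,0],
  [[-0.017,0,0.001],0,0],
  [[-0.018,0,0.001],0,0],
  [[-0.019,0,0.001],0,0],
  [[-0.019,0,0.001],0,0],
])

```text
time_s: 22.7
position: [0.5482, 0.0161, 0.0453]
tool_rot: [[-0.419, 0.908, -0.001], [0.908, 0.419, 0.001], [0.001, -0.0, -1.0]]
ft_force: [-1.1, 5.3, 1.8]
grip_width: 0.0002
gripper_force: 2.5
```

```bash
python3 go.py left 17:44
```

```text
t 22.7 turn 0.0 F [-1.1  5.3  1.8] q6 -35.5
now u 17.0 v [0.9 0. ] z 45.3
17:44 [0.547 0.016] [-0.     -0.0009  0.0013]
```

Same stop, u = 17.0. I'll press to about 15 N, retreat and go over to the right side.

>>> drive_tool([
  [[-0.001,0,0],0,0],
  [[-0.002,0,0],0,0],
  [[-0.002,0,0],0,0],
])

```text
time_s: 23.0
position: [0.5483, 0.0156, 0.0453]
tool_rot: [[-0.419, 0.908, -0.002], [0.908, 0.419, 0.003], [0.004, -0.001, -1.0]]
ft_force: [-3.7, 10.9, 4.5]
grip_width: -0.0002
gripper_force: 5.3
```

>>> drive_tool([
  [[0.01,0,0],0,0],
  [[0.018,0,0],0,0],
  [[0.018,0,-0.05],0,0],
  [[0.018,0,-0.1],0,0],
  [[0.018,0,-0.15],0,0],
  [[-0.02,0,-0.155],0,0],
  [[-0.06,0,-0.155],0,0],
  [[-0.1,0,-0.155],0,0],
  [[-0.14,0,-0.155],0,0],
  [[-0.18,0,-0.155],0,0],
  [[-0.21,0,-0.155],0,0],
  [[-0.228,0,-0.155],0,0],
  [[-0.228,0,-0.155],0,0],
  [[-0.228,0,-0.155],0,0],
])

```text
time_s: 24.4
position: [0.6445, -0.1929, 0.2]
tool_rot: [[-0.418, 0.908, -0.001], [0.908, 0.418, 0.0], [0.001, -0.001, -1.0]]
ft_force: [0.2, 0.6, -0.4]
grip_width: 0.0001
gripper_force: 0.0
```

```bash
python3 go.py right 36:44 17:44; python3 fin.py | grep left
```

```text
t 24.4 turn 0.0 F [ 0.2  0.6 -0.4] q6 -51.5
now u 37.1 v [1. 0.] z 200.0
36:44 [ 0.643 -0.192] [ 0.001 -0.001  0.156]
17:44 [ 0.635 -0.175] [ 0.02  -0.001  0.156]
top left 42 53 24 u 5.3
```

>>> drive_tool([
  [[0,0,0.05],0,0],
  [[0,0,0.1],0,0],
  [[0,0,0.14],0,0],
  [[0,0,0.155],0,0],
  [[0,0,0.156],0,0],
  [[0.005,0,0.156],0,0],
  [[0.01,0,0.156],0,0],
  [[0.013,0,0.156],0,0],
  [[0.015,0,0.156],0,0],
  [[0.016,0,0.156],0,0],
  [[0.017,0,0.156],0,0],
  [[0.018,0,0.156],0,0],
  [[0.019,0,0.156],0,0],
  [[0.02,0,0.156],0,0],
  [[0.02,0,0.156],0,0],
])

```text
time_s: 26.05
position: [0.6366, -0.1756, 0.0443]
tool_rot: [[-0.418, 0.908, 0.001], [0.908, 0.418, -0.001], [-0.001, 0.0, -1.0]]
ft_force: [2.0, -2.7, -0.9]
grip_width: -0.0001
gripper_force: 1.4
```

```bash
python3 go.py right 17:44
```

```text
t 26.05 turn 0.0 F [ 2.  -2.7 -0.9] q6 -50.4
now u 18.1 v [1.1 0. ] z 44.3
17:44 [ 0.635 -0.175] [ 0.0011 -0.0011  0.0003]
```

>>> drive_tool([
  [[0.001,0,0],0,0],
  [[0.002,0,0],0,0],
  [[0.002,0,0],0,0],
])

```text
time_s: 26.35
position: [0.6365, -0.1754, 0.0446]
tool_rot: [[-0.418, 0.908, 0.003], [0.908, 0.418, -0.003], [-0.004, 0.001, -1.0]]
ft_force: [5.0, -9.6, -2.1]
grip_width: 0.0002
gripper_force: 3.3
```

```bash
python3 go.py right 17:44
```

```text
t 26.35 turn -0.0 F [ 5.  -9.6 -2.1] q6 -50.3
now u 17.8 v [1.1 0. ] z 44.6
17:44 [ 0.635 -0.175] [ 0.0008 -0.0011  0.0006]
```

>>> drive_tool([
  [[-0.01,0,0],0,0],
  [[-0.018,0,0],0,0],
  [[-0.018,0,-0.05],0,0],
  [[-0.018,0,-0.1],0,0],
  [[-0.018,0,-0.15],0,0],
  [[-0.018,0,-0.2],0,0],
  [[-0.02,-0.05,-0.21],0,0],
  [[-0.02,-0.1,-0.21],0,0],
  [[-0.02,-0.15,-0.21],0,0],
  [[-0.02,-0.2,-0.21],0,0],
  [[-0.02,-0.25,-0.21],0,0],
  [[-0.02,-0.25,-0.21],0,0],
  [[-0.02,-0.25,-0.21],0,0],
])

```text
time_s: 27.65
position: [0.4164, -0.2968, 0.2546]
tool_rot: [[-0.417, 0.909, 0.0], [0.909, 0.417, 0.0], [0.0, 0.0, -1.0]]
ft_force: [-0.6, -0.0, 0.0]
grip_width: -0.0003
gripper_force: 0.0
```

```bash
python3 fin.py
```

```text
top front 85 98 7 u 1.8
top front 70 85 9 u 1.7
top front 55 70 9 u 1.8
top front 42 53 32 u 4.0
top left 42 53 24 u 5.2
side front 42 53 3 u 1.2
side right 85 98 28 u 1.0
side right 70 85 31 u 0.6
side right 55 70 33 u 1.0
side right 42 53 38 u 3.1
jar [-0.0001 -0.     -0.0005] 19
spool [ 0.0001  0.0001 -0.0004] 43
pot [0.     0.0004 0.0002] 13
ham [-0.0002 -0.0002 -0.0008] 235
27.8 [0.54215077 0.57289274 0.70531686]
```

All three flaps are vertical and the bystanders' centres haven't moved. The larger hammer difference comes from the arm being in view.

```bash
python3 -c "
from rig import env
print(env.close_job())"
```

```text
the job is handed in; nothing more can be done
None
```

The job is handed in at about 28 s: all three flaps are folded down flat against the box, and the jar, spool, pot and hammer have not moved, by the camera depth readings.

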